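# Refit the push knob of the jar filler and hold it pressed

### The job

The knob of the jar filler's control box was taken off for washing. Swing the lock lever that lies across the spindle fully aside to its stop, pick up the black knob, turn it so that the flat in its bore matches the flat of the D-shaped spindle, push it fully home and press it all the way in against the spring. Leave the jars, the loose jar lid and the spoon alone, and finish with the gripper still holding the knob round its sides and keeping it pressed all the way in.

Things in the scene. Friction and masses are not known exactly. Their poses are not given: they have to be found in the camera images.
- control_box: Fixed grey box, 180 (x) x 200 (y) x 60 mm tall, place and yaw vary. Origin: centre of its underside, z up. The spindle stands at the middle of its top in a fixed dark collar (32 mm diameter, 10 mm high). The lever's fixed hinge post (20 mm diameter, 43 mm above the box top) stands 62 mm from the spindle along the box's +x.
- lock_lever (a joint): Steel lever turning about the post's vertical axis, in rad. At 0 it points along the box's -x, across the top of the spindle (starts at 0 to 0.25, barring it); grows counter-clockwise seen from above to the stop at 1.75. Bar 18 mm wide, 8 thick, 104 to 112 mm above the table, 4 mm above the spindle's tip, reaching 113 mm from the axis. Stays where left; about 1 N at the grip moves it.
- lever_hinge (a point): On the lever's vertical hinge axis, at the height of the top of the bar (112 mm above the table). Turns with the lever: its -x axis points along the lever to the grip.
- lever_grip (a point): On the axis of the upright round black peg at the lever's free end, 105 mm from the hinge axis; the peg is 14 mm in diameter, rising 28 mm above the bar (to 140 mm above the table). The point lies 22 mm above the bar's top, 6 mm below the peg's top.
- spindle (a joint): How far the spindle is pressed down into the box, in m: 0 free, 0.006 at its stop. A spring pushes it up: about 3 N to start it moving, 9 N at the stop. The spindle cannot turn.
- spindle_tip (a point): Centre of the top end of the upright steel D-spindle, 100 mm above the table (30 above the collar) when not pressed; moves with it. 16 mm diameter with one flat, 4.5 mm from the axis, along its whole length; top edge chamfered 2 mm. x axis: squarely out through the flat; z up. The flat's direction varies against the box.
- knob: Loose round black knob standing on the table, bore down: 40 mm diameter, 40 tall, skirt 50 mm wide on its lowest 5 mm; 84 to 168 g. Origin: centre of its underside, z up. D-bore from below, 22 mm deep, 18 mm diameter, flat 5.5 mm from the axis (1 mm clearance; enters within 0.15 rad), mouth chamfered 2 mm. x axis: towards the bore's flat; fitted, it points as the spindle tip's x does.
- jar_a: Open filled glass jar, 72 mm diameter, 98 mm tall, standing on the table; leave it alone. Origin: centre of its underside.
- jar_b: Filled glass jar with a steel lid, 72 mm diameter, 104 mm tall; leave it alone. Origin: centre of its underside.
- jar_lid: Loose plain steel jar lid lying on the table, 68 mm diameter, 14 mm high; leave it alone. Origin: centre of its underside.
- spoon: Spoon lying on the table; leave it alone.
- knob_rib (a point): Outer end of the white raised rib on the knob's top (17 mm long, 6 wide, 3 high), which runs from the middle to the rim on the side of the bore's flat. 40 mm above the knob's underside, 19 mm from its axis. Knob fully home: spindle tip at the end of the bore, knob's underside 22 mm below the tip, 8 mm above the collar; also fully pressed in: 2 mm above the collar.
There are look-alikes about, which are no part of the job. Of the things shaped like the knob, the black one is meant.

How it is judged:
By the outcome, as a careful person would: the job done as asked, in the order asked, and still so for the second after the job is handed in, while the arm keeps its last pose, push and grip.
It also fails if it takes over 64 s, if anything falls off the work surface, if the arm or the gripper's body presses on something with over 40 N, if the wrist force passes 120 N, or if a joint passes its speed limit or range.

### The arm

A 7-joint arm with a two-finger parallel gripper is mounted at the origin on the work surface. World frame = base frame: x ahead of the robot, y to its left, z up, the work surface at z = 0. Lengths are in m, angles in rad, forces in N, time in s.
With the tool pointing down it reaches from about 0.425 to 1.025 m from the base axis. Payload 9.4 kg.
Tool frame: the origin (TCP) lies between the finger pads; the fingertips stand 25 mm ahead of it and the grasp point (between the pads) lies 6 mm ahead of it; z points along the fingers, y is the direction in which the jaws open and shut (so a half turn about z gives the same grasp; the last joint's range is limited). The gripper opens to 85 mm and grips with 20 to 120 N. Pads are 22 mm wide; open, the fingers measure 114 mm over their backs; the gripper's body (76 mm by 85 mm) begins 54 mm behind the grasp point. The pads swing forward as they close: fully open they stand 13 mm farther back than shut.
Start: joints at [-1.424, 0.599, -0.003, 1.599, 0.002, 0.943, -0.08], TCP at [0.161, 0.707, 0.256] pointing down, gripper open.
Joint ranges: [-2.57, 2.57], [-0.35, 1.97], [-1.29, 1.29], [0.11, 2.56], [-1.05, 4.19], [0.11, 1.86], [-2.63, 2.63]. Speed limits (rad/s): [2.22, 2.22, 3.01, 3.01, 3.14, 3.14, 3.14].

### API

Orientations are given as a rotation vector (axis times angle).
In Python, from bench import robot gives the robot as it stands.
- The arm moves only by the tool drive_tool, never from a script. Its argument "targets" is a list that holds one entry, the list of rows, each a list of 7 numbers: the shift along the tool's x, y, z in m, then the turn, a rotation vector about the tool's x, y, z in degrees, then the finger opening in m, from 0 to 0.0854. In form: [[[x, y, z, ax, ay, az, hand], ...]]. A call has 1 to 10 rows; each row is the pose to reach, as a shift and turn from the pose commanded when the call began, along the tool's axes at that moment; what a row does not reach only later rows make up. A row lasts 1/10 s, in which the tool goes at most 50 mm and 8.59 degrees, less where a joint would pass 70% of its speed; a pose out of reach is approached as far as the arm can. A call with a gripper value outside its range is refused whole. The fingers move at their own pace and stop on an object; "force" is the grip in N (left out, the last holds). Time passes only in rows, so rows that repeat a pose let the fingers close. It gives the time, the measured TCP pose, the force and the opening at its end, in the units of the state.
- robot.sense(): the state, without advancing time (a new reading comes with each control period).
- robot.capture(name): name is "scene" or "top" or "wrist"; returns a dict with "color" (420x560x3 uint8, red, green, blue), "camera_matrix" (3x3 intrinsics, pixels), "k1" (the pictures are not rectified: a ray, as slopes to the right and down, at radius r is drawn at 1 + k1 r^2 times it, then the intrinsics apply), "position" and "attitude" of the camera in the world; the wrist camera has in their place "hand_eye" (4x4, takes a point from camera to tool coordinates, whose origin is the TCP and whose axes are the flange's). Camera axes: x right, y up, looking along -z (the intrinsics and any distortion apply to the point x, -y, -z); pixel columns grow to the right and rows downward; lengths in m; the calibration is good to about 2 mm. A picture is of the moment at which its call begins: read the wrist's pose just before it. There is no depth.
- robot.close_job(): hands the job in, once; it reports no verdict.
The state is a dict: "clock": time; "joints": joint angles; "joint_vel": joint speeds; "tau": joint torques, N m; "tool_pos": TCP position; "orientation": TCP orientation; "wrist_force": force on the tool from outside, world axes, zero at the start; "moment": the same for the moment, N m; "gripper_width": finger opening in m.
Only numpy, scipy, OpenCV 4.12 (cv2) and the standard library are available. Lean on these libraries where they do the work, as an engineer would, in place of code of your own. Each camera call takes 0.05 s, during which the arm holds its last target.

## Working session

There is one attempt and no reset: what is moved stays moved. The work goes in short steps, Python scripts to look and compute and a tool call to move; the robot and the scene stay as the last step left them, time stands still between calls to the robot, and variables do not carry over. Pictures are saved under pics/ and viewed, and the job is handed in when it is done.

Besides the shell and the picture viewer there is one more tool, called after ">>>" as name(argument=value, ...) on one line, values as JSON. drive_tool: Moves the arm, as the interface text tells. Its arguments: {"type":"object","properties":{"targets":{"type":"array","items":{"type":"array","items":{"type":"array","items":{"type":"number"}}}},"force":{"type":"number"}},"required":["targets"]}

```bash
ls; mkdir -p pics
python3 - <<'E'
from bench import robot
import cv2
s=robot.sense(); print({k:s[k] for k in ['clock','tool_pos','orientation','gripper_width','wrist_force']})
for n in ['scene','top','wrist']:
    c=robot.capture(n); cv2.imwrite(f'pics/{n}0.png',c['color'][:,:,::-1])
    print(n,[(k,c[k]) for k in c if k!='color'])
E
```

```text
pics
{'clock': 0.0, 'tool_pos': array([0.16079127, 0.70648515, 0.25541194]), 'orientation': array([-3.50690232e-01, -3.12189642e+00,  2.45903928e-03]), 'gripper_width': 0.08536775002063275, 'wrist_force': array([-0.32147155,  0.018772  , -0.12390186])}
scene [('camera_matrix', array([[473.58428824,   0.        , 275.85528518],
       [  0.        , 473.58428824, 198.1202562 ],
       [  0.        ,   0.        ,   1.        ]])), ('k1', -0.01950872462109801), ('position', array([1.25990644, 0.49701343, 0.73800609])), ('attitude', array([0.50804786, 1.06088761, 2.06078308]))]
top [('camera_matrix', array([[502.72616429,   0.        , 283.4091639 ],
       [  0.        , 502.72616429, 207.42463604],
       [  0.        ,   0.        ,   1.        ]])), ('k1', 0.0597202309300251), ('position', array([ 0.2149403 , -0.06875897,  1.61564723])), ('attitude', array([ 0.17404852, -0.18010229, -1.62781044]))]
wrist [('camera_matrix', array([[358.30367753,   0.        , 278.0582246 ],
       [  0.        , 358.30367753, 207.22824041],
       [  0.        ,   0.        ,   1.        ]])), ('k1', -0.0913549245338286), ('hand_eye', array([[-8.89791468e-05,  9.47291651e-01,  3.20372471e-01,
         8.33645973e-02],
       [ 9.99999996e-01,  8.13722788e-05,  3.71313618e-05,
        -6.48275736e-04],
       [ 9.10479097e-06,  3.20372473e-01, -9.47291654e-01,
        -1.17262555e-01],
       [ 0.00000000e+00,  0.00000000e+00,  0.00000000e+00,
         1.00000000e+00]]))]
```

View pics/scene0.png

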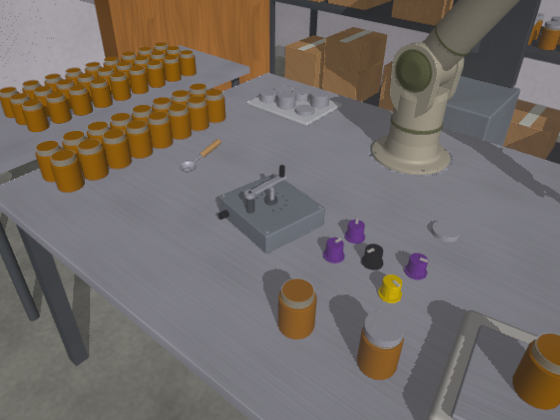

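View pics/top0.png

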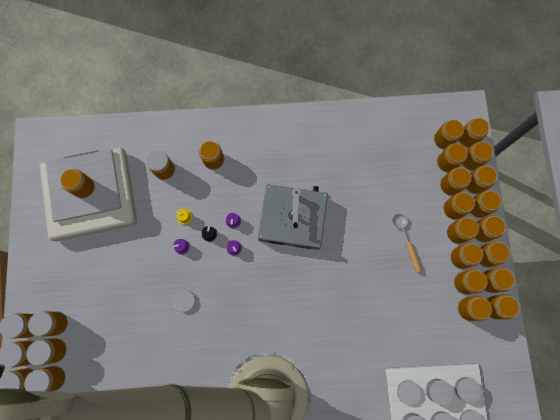

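View pics/wrist0.png

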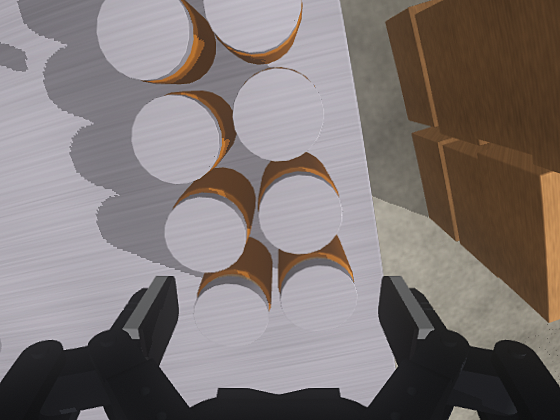

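The top view shows these knob-like things: black (209,234), purple (233,220), (234,248) and (181,246), and yellow (184,216). I choose the black one. The lever is at (296,205), with its peg at (296,225) and hinge at (297,191).

```bash
cat > h.py <<'E'
import numpy as np, cv2
from scipy.spatial.transform import Rotation as R
from bench import robot
def pose(s=None):
    s=s or robot.sense(); T=np.eye(4); T[:3,:3]=R.from_rotvec(s['orientation']).as_matrix(); T[:3,3]=s['tool_pos']; return T
def cap(n,fn=None):
    T0=pose(); c=robot.capture(n)
    if n=='wrist': T=T0@c['hand_eye']
    else:
        T=np.eye(4); T[:3,:3]=R.from_rotvec(c['attitude']).as_matrix(); T[:3,3]=c['position']
    c['T']=T
    if fn: cv2.imwrite(fn,c['color'][:,:,::-1])
    np.savez('last_%s.npz'%n,**{k:c[k] for k in ['T','camera_matrix','k1','color']})
    return c
def load(n): return dict(np.load('last_%s.npz'%n))
def ray(c,u,v):
    K=c['camera_matrix']; d=np.array([(u-K[0,2])/K[0,0],(v-K[1,2])/K[1,1]]); x=d.copy()
    for _ in range(20): x=d/(1+c['k1']*(x@x))
    r=c['T'][:3,:3]@np.array([x[0],-x[1],-1]); return c['T'][:3,3],r
def at(c,uv,z):
    o,r=ray(c,*uv); return o+r*(z-o[2])/r[2]
def proj(c,P):
    T=c['T']; p=T[:3,:3].T@(np.asarray(P)-T[:3,3]); x=np.array([p[0],-p[1]])/-p[2]; x=x*(1+c['k1']*(x@x)); K=c['camera_matrix']
    return np.array([K[0,0]*x[0]+K[0,2],K[1,1]*x[1]+K[1,2]])
def tri(a,ua,b,ub):
    o1,r1=ray(a,*ua);o2,r2=ray(b,*ub); r1/=np.linalg.norm(r1);r2/=np.linalg.norm(r2)
    t=np.linalg.lstsq(np.c_[r1,-r2],o2-o1,rcond=None)[0]; p,q=o1+t[0]*r1,o2+t[1]*r2
    return (p+q)/2,np.linalg.norm(p-q)
def crop(c,u0,v0,u1,v1,k,fn): cv2.imwrite(fn,cv2.resize(c['color'][v0:v1,u0:u1,::-1],None,fx=k,fy=k,interpolation=cv2.INTER_CUBIC))
E
python3 - <<'E'
from h import *
t=cap('top'); s=cap('scene')
crop(t,160,170,340,260,4,'pics/topc.png'); crop(s,210,150,450,310,3,'pics/scenec.png')
E
```

```text
(no output)
```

View pics/topc.png

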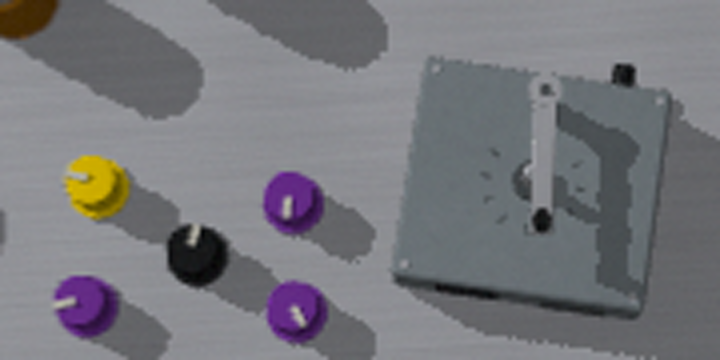

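View pics/scenec.png

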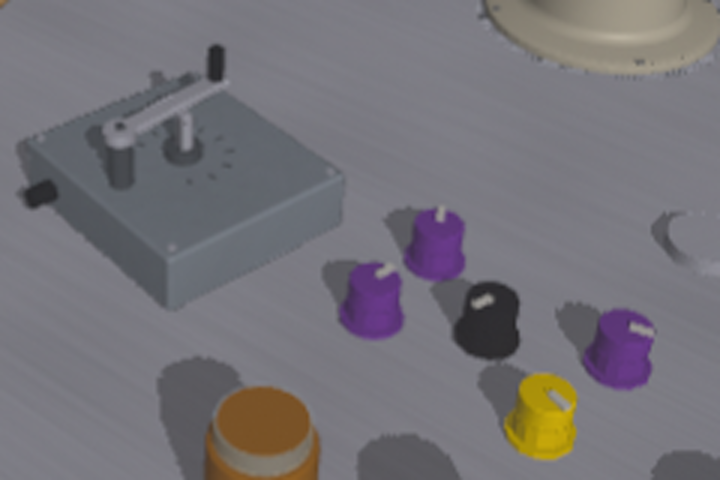

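Run:
```python
from h import *
t=load('top'); s=load('scene')
T=lambda x,y:((x+.5)/4-.5+160,(y+.5)/4-.5+170)
S=lambda x,y:((x+.5)/3-.5+210,(y+.5)/3-.5+150)
np.set_printoptions(precision=4,suppress=True)
print('hinge',at(t,T(545,89),.112),at(s,S(120,130),.112))
print('pegtop',at(t,T(542,217),.14),at(s,S(216,48),.14))
for p in [(430,57),(671,93),(640,317),(393,277)]: print('corner',at(t,T(*p),.06))
print('ctr',np.mean([at(t,T(*p),.06) for p in [(430,57),(671,93),(640,317),(393,277)]],0))
print('knob rib',at(t,T(195,230),.043),at(s,S(483,301),.043))
# knob skirt mask
hsv=t['color'].astype(int); m=(hsv.max(2)<50)
print('knob centre', at(t,T(197,252),.02), 'rib ends', at(t,T(196,226),.043),at(t,T(192,244),.043),at(s,S(472,305),.043),at(s,S(494,297),.043))
print('jars etc', at(t,(210,150),.1), at(t,(160,160),.1))
for n,p in [('y',(96,186)),('p1',(293,203)),('p2',(297,311)),('p3',(86,306))]: print(n,at(t,T(*p),.02))
```

```text
hinge [ 0.603  -0.1272  0.112 ] [ 0.6004 -0.1244  0.112 ]
pegtop [ 0.4975 -0.117   0.14  ] [ 0.4936 -0.1162  0.14  ]
corner [ 0.6489 -0.039   0.06  ]
corner [ 0.6066 -0.2293  0.06  ]
corner [ 0.4289 -0.1902  0.06  ]
corner [ 0.4727 -0.      0.06  ]
ctr [ 0.5393 -0.1146  0.06  ]
knob rib [0.5235 0.1556 0.043 ] [0.5177 0.1592 0.043 ]
knob centre [0.5099 0.1578 0.02  ] rib ends [0.5266 0.1547 0.043 ] [0.5123 0.1583 0.043 ] [0.5268 0.1553 0.043 ] [0.5086 0.1631 0.043 ]
jars etc [0.7605 0.1344 0.1   ] [0.7372 0.2922 0.1   ]
y [0.5694 0.2375 0.02  ]
p1 [0.545  0.0792 0.02  ]
p2 [0.4569 0.0797 0.02  ]
p3 [0.472  0.2473 0.02  ]
```

```bash
cat >> h.py <<'E'
np.set_printoptions(precision=4,suppress=True)
def rel(pos,yaw_deg):
    T=pose(); y=np.deg2rad(yaw_deg); c,s=np.cos(y),np.sin(y)
    G=np.eye(4); G[:3,:3]=np.array([[-s,c,0],[c,s,0],[0,0,-1]]); G[:3,3]=pos
    D=np.linalg.inv(T)@G
    return np.r_[D[:3,3]*1000,np.rad2deg(R.from_matrix(D[:3,:3]).as_rotvec())]
def st():
    s=robot.sense(); T=pose(s); print('t',s['clock'],'pos',s['tool_pos'],'yaw',np.rad2deg(np.arctan2(T[1,1],T[0,1])),'j',s['joints'],'w',s['gripper_width'],'F',s['wrist_force'])
E
python3 - <<'E'
from h import *
st()
print(rel((.45,.38,.24),40)); print(rel((.51,.16,.21),0))
E
```

```text
t 0.25 pos [0.1609 0.7067 0.2558] yaw 77.17729198494685 j [-1.4237  0.5997 -0.0025  1.5997  0.0018  0.9429 -0.0798] w 0.08552895959309384 F [-0.1952  0.6252  1.4795]
[-354.4239 -254.3977   16.0682   -0.0407    0.0188   37.1773]
[-461.7508 -455.5721   46.2308   -0.0338    0.0335   77.1773]
```

>>> drive_tool(targets=[[[-0.36,-0.25,0.016,0,0,37,0.085],[-0.36,-0.25,0.016,0,0,37,0.085],[-0.36,-0.25,0.016,0,0,37,0.085],[-0.36,-0.25,0.016,0,0,37,0.085],[-0.36,-0.25,0.016,0,0,37,0.085],[-0.36,-0.25,0.016,0,0,45,0.085],[-0.36,-0.25,0.016,0,0,54,0.085],[-0.36,-0.25,0.016,0,0,62,0.085],[-0.462,-0.455,0.036,0,0,70,0.085],[-0.462,-0.455,0.046,0,0,77,0.085]]])

```text
clock: 1.25
tool_pos: [0.4617, 0.3153, 0.2314]
orientation: [2.224, 2.218, 0.002]
wrist_force: [0.6, 0.3, -0.4]
gripper_width: 0.0847
```

Run:
```python
from h import *
st(); print(rel((.51,.16,.21),0))
```

```text
t 1.25 pos [0.4617 0.3153 0.2314] yaw -0.16050193040728952 j [-0.9602  0.4519  0.3668  2.0253 -0.2438  0.7045 -0.4432] w 0.08470142692289787 F [ 0.568   0.2895 -0.3555]
[-155.1491   48.7049   21.4059    0.0621   -0.0262   -0.1605]
```

>>> drive_tool(targets=[[[-0.155,0.049,0.021,0,0,0,0.085],[-0.155,0.049,0.021,0,0,0,0.085],[-0.155,0.049,0.021,0,0,0,0.085],[-0.155,0.049,0.021,0,0,0,0.085],[-0.155,0.049,0.021,0,0,0,0.085]]])

```text
clock: 1.75
tool_pos: [0.5108, 0.1593, 0.2103]
orientation: [2.223, 2.219, -0.001]
wrist_force: [0.6, 1.4, 0.0]
gripper_width: 0.0852
```

Run:
```python
from h import *
st(); w=cap('wrist','pics/w1.png')
```

```text
t 1.75 pos [0.5108 0.1593 0.2103] yaw -0.1090008780893029 j [-0.6531  0.4537  0.3424  2.0949 -0.2507  0.6314 -0.141 ] w 0.08521017925478219 F [0.6349 1.4052 0.0122]
```

View pics/w1.png

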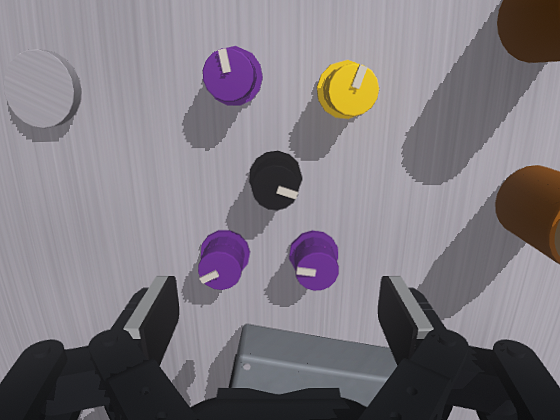

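Wrist view: the black knob is at (275,180) with its rib at (288,193), purples are at (222,260), (315,258) and (232,73), and yellow is at (348,88). Next I crop and measure it.

```bash
cat > knob.py <<'E'
from h import *
def measure(w,u0,v0,u1,v1):
    im=w['color'].astype(int)
    sub=im[v0:v1,u0:u1]; hs=cv2.cvtColor(w['color'][v0:v1,u0:u1],cv2.COLOR_RGB2HSV)
    dark=((sub.max(2)<70)).astype(np.uint8)
    cs=max(cv2.findContours(dark,cv2.RETR_EXTERNAL,cv2.CHAIN_APPROX_NONE)[0],key=cv2.contourArea)
    fill=np.zeros_like(dark); cv2.drawContours(fill,[cv2.convexHull(cs)],-1,1,-1)
    rib=((sub.min(2)>140)&(fill>0)).astype(np.uint8)
    c=max(cv2.findContours(rib,cv2.RETR_EXTERNAL,cv2.CHAIN_APPROX_NONE)[0],key=cv2.contourArea)
    box=cv2.boxPoints(cv2.minAreaRect(c))+[u0,v0]
    return cv2.boundingRect(cs),cs[:,0]+[u0,v0],box
E
python3 - <<'E'
from knob import *
w=load('wrist'); crop(w,235,140,315,220,7,'pics/kc.png')
b,cs,box=measure(w,235,140,315,220); print(b,box)
for z in (.04,.043): print(z,[at(w,p,z)[:2] for p in box])
P=np.array([at(w,p,.043)[:2] for p in box]); print(P.mean(0))
e=sorted([(np.linalg.norm(P[i]-P[(i+1)%4]),i) for i in range(4)]); i=e[-1][1]; d=P[(i+1)%4]-P[i]; print(e, np.rad2deg(np.arctan2(d[1],d[0])))
E
```

```text
(14, 11, 53, 59) [[276.4 192.8]
 [278.7 185.9]
 [297.  192. ]
 [294.7 198.9]]
0.04 [array([0.5084, 0.1567]), array([0.5103, 0.1627]), array([0.5256, 0.1574]), array([0.5238, 0.1514])]
0.043 [array([0.5084, 0.1576]), array([0.5103, 0.1635]), array([0.5255, 0.1583]), array([0.5236, 0.1523])]
[0.517  0.1579]
[(np.float64(0.006207395606355475), 0), (np.float64(0.006246625134822623), 2), (np.float64(0.016008354952570157), 1), (np.float64(0.01610996897974089), 3)] 160.72645664468922
```

View pics/kc.png

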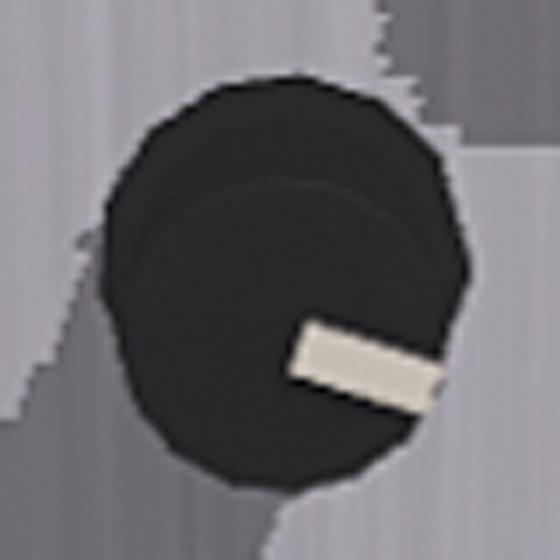

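This is the black knob: centre about (0.507,0.161), rib direction about -19°. Next is the lever.

Run:
```python
from h import *
print(rel((.505,-.117,.23),0))
```

```text
[-278.6011   -5.62    -19.7154   -0.0036   -0.012     0.0575]
```

>>> drive_tool(targets=[[[-0.276,-0.006,-0.02,0,0,0,0.06],[-0.276,-0.006,-0.02,0,0,0,0.06],[-0.276,-0.006,-0.02,0,0,0,0.06],[-0.276,-0.006,-0.02,0,0,0,0.06],[-0.276,-0.006,-0.02,0,0,0,0.06],[-0.276,-0.006,-0.02,0,0,0,0.06],[-0.276,-0.006,-0.02,0,0,0,0.06]]])

```text
clock: 2.5
tool_pos: [0.5054, -0.1162, 0.231]
orientation: [2.22, 2.22, 0.001]
wrist_force: [-0.6, -0.1, 0.2]
gripper_width: 0.0598
```

Run:
```python
from h import *
st(); w=cap('wrist','pics/w2.png')
```

```text
t 2.5 pos [ 0.5054 -0.1162  0.231 ] yaw -0.013473570731053435 j [-0.1368  0.4036  0.3461  2.1112 -0.2184  0.6581  0.3567] w 0.0597752142723209 F [-0.6251 -0.0882  0.19  ]
```

View pics/w2.png

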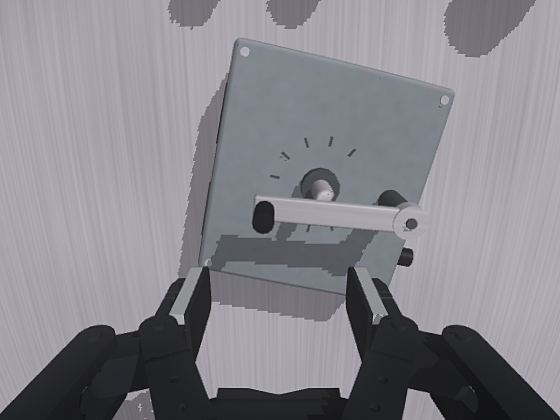

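Peg: base (264,203), top (262,225). Hinge screw: (411,224).

Run:
```python
from h import *
w=load('wrist'); crop(w,230,150,450,260,3.6,'pics/lc.png')
print(at(w,(262.5,224),.14),at(w,(410.5,223.5),.114),at(w,(320,182),.07))
C=[at(w,p,.06) for p in [(236,39),(454,93),(202,266)]]; print(C)
```

```text
[ 0.4949 -0.1157  0.14  ] [ 0.5988 -0.1258  0.114 ] [ 0.5384 -0.1071  0.07  ]
[array([0.4733, 0.0009, 0.06  ]), array([ 0.644 , -0.0365,  0.06  ]), array([ 0.4358, -0.1879,  0.06  ])]
```

View pics/lc.png

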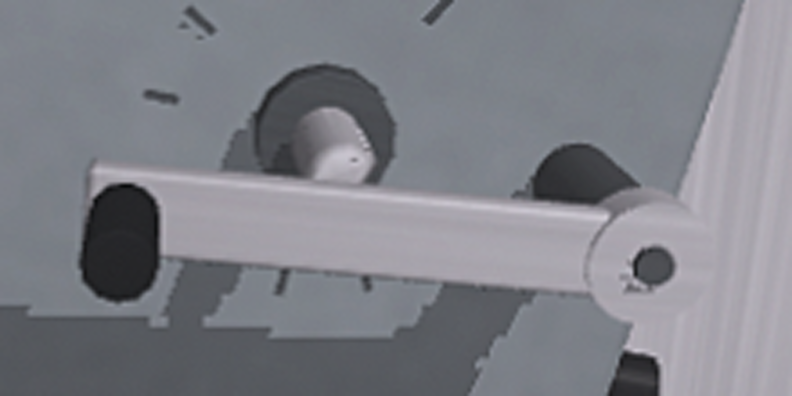

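Run:
```python
from h import *
print(rel((.495,-.1155,.18),-96))
```

```text
[ -1.695  -10.5713  50.6261   0.0329  -0.0546  96.1242]
```

>>> drive_tool(targets=[[[-0.002,-0.011,0.03,0,0,96,0.04],[-0.002,-0.011,0.03,0,0,96,0.04],[-0.002,-0.011,0.03,0,0,96,0.04],[-0.002,-0.011,0.03,0,0,96,0.04],[-0.002,-0.011,0.03,0,0,96,0.04],[-0.002,-0.011,0.05,0,0,96,0.04],[-0.002,-0.011,0.05,0,0,96,0.04],[-0.002,-0.011,0.05,0,0,96,0.04],[-0.002,-0.011,0.05,0,0,96,0.04],[-0.002,-0.011,0.05,0,0,96,0.04]]])

```text
clock: 3.55
tool_pos: [0.4948, -0.1126, 0.18]
orientation: [-3.138, -0.114, 0.0]
wrist_force: [-0.0, -0.1, -0.5]
gripper_width: 0.0403
```

>>> drive_tool(targets=[[[0,0,0,0,0,8.5,0.04],[0,0,0,0,0,10,0.04],[0,0,0,0,0,10,0.04]]])

```text
clock: 3.85
tool_pos: [0.4944, -0.1138, 0.18]
orientation: [-3.138, 0.148, 0.001]
wrist_force: [0.1, -0.3, -0.9]
gripper_width: 0.0397
```

Run:
```python
from h import *
st();w=cap('wrist','pics/w3.png')
print(proj(w,(.495,-.1155,.14)))
print(rel((.495,-.1155,.143),-96))
```

```text
t 3.85 pos [ 0.4944 -0.1138  0.18  ] yaw -95.41834600465135 j [-0.41    0.5737  0.7826  2.196  -0.6981  0.638  -0.7862] w 0.03973091290770381 F [ 0.1343 -0.2973 -0.9153]
[280.4103 260.6017]
[ 0.785   1.1555 37.1107 -0.0162  0.0185  0.5843]
```

View pics/w3.png

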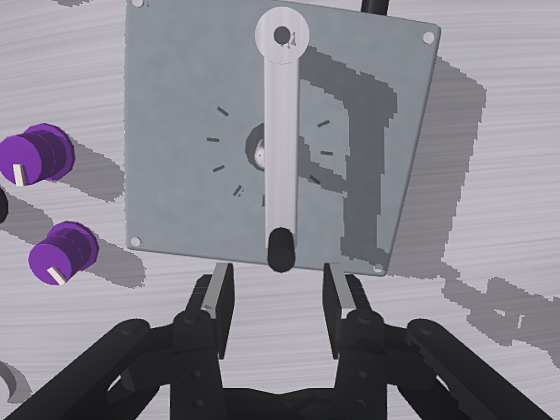

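>>> drive_tool(targets=[[[0.001,0.001,0.037,0,0,0.5,0.04],[0.001,0.001,0.037,0,0,0.5,0.018],[0.001,0.001,0.037,0,0,0.5,0.018],[0.001,0.001,0.037,0,0,0.5,0.018],[0.001,0.001,0.037,0,0,0.5,0.018]]], force=20)

```text
clock: 4.4
tool_pos: [0.4953, -0.1172, 0.1443]
orientation: [-3.137, 0.171, -0.002]
wrist_force: [0.6, -0.4, -0.1]
gripper_width: 0.0179
```

Run:
```python
from h import *
st()
import math
for f in [8,16,24,32,40,48,56,64,72,80]:
    a=math.radians(f); print(f,.105*(1-math.cos(a)),.105*math.sin(a))
```

```text
t 4.4 pos [ 0.4953 -0.1172  0.1443] yaw -96.24333020322318 j [-0.3458  0.621   0.7023  2.2187 -0.7815  0.5634 -0.7253] w 0.01790002036793021 F [ 0.6054 -0.4035 -0.1412]
8 0.001021852782135112 0.01461317560080687
16 0.004067521926476516 0.02894192236078491
24 0.009077726947526909 0.04270734752295902
32 0.015954949903575273 0.05564152274448651
40 0.02456533347250731 0.06749269901708661
48 0.03474128633231988 0.07803020667512639
56 0.046284745135571584 0.08704894511827937
64 0.05897102958714687 0.09437337486141253
72 0.07255321559063052 0.09986093421099111
80 0.0867669413449723 0.10340481406628184
```

>>> drive_tool(targets=[[[0.001,0.0146,0,0,0,-8,0.018],[0.0041,0.0289,0,0,0,-16,0.018],[0.0091,0.0427,0,0,0,-24,0.018],[0.016,0.0556,0,0,0,-32,0.018],[0.0246,0.0675,0,0,0,-40,0.018],[0.0347,0.078,0,0,0,-48,0.018],[0.0463,0.087,0,0,0,-56,0.018],[0.059,0.0944,0,0,0,-64,0.018],[0.0726,0.0999,0,0,0,-72,0.018],[0.0868,0.1034,0,0,0,-80,0.018]]])

```text
clock: 5.4
tool_pos: [0.5699, -0.23, 0.1442]
orientation: [2.508, 1.891, -0.001]
wrist_force: [-1.9, 1.3, -0.0]
gripper_width: 0.0179
```

Run:
```python
from h import *
st();w=cap('wrist','pics/w4.png')
```

```text
t 5.4 pos [ 0.5699 -0.23    0.1442] yaw -15.957050320821548 j [ 0.0864  0.6275  0.3099  1.9665 -0.3237  0.595   0.3325] w 0.01791344752660954 F [-1.9337  1.2828 -0.043 ]
```

View pics/w4.png

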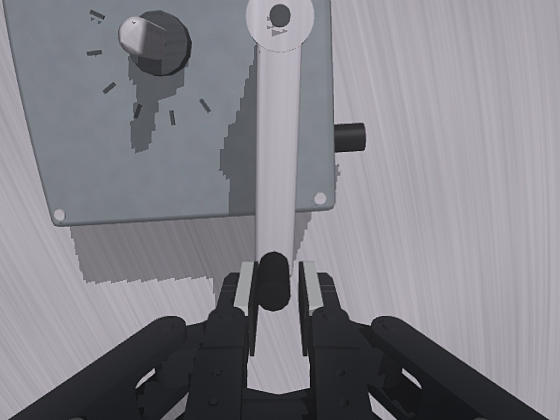

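>>> drive_tool(targets=[[[0.0008,0.0128,0,0,0,-7,0.018],[0.0028,0.024,0,0,0,-13,0.018],[0.003,0.027,0,0,0,-14,0.018],[0.003,0.029,0,0,0,-14,0.018]]])

```text
clock: 5.85
tool_pos: [0.5982, -0.2345, 0.1436]
orientation: [-2.269, -2.173, 0.0]
wrist_force: [-1.3, 1.3, 0.5]
gripper_width: 0.0179
```

Run:
```python
from h import *
st();w=cap('wrist','pics/w5.png')
```

```text
t 5.85 pos [ 0.5982 -0.2345  0.1436] yaw -2.458583935158696 j [ 0.1255  0.6469  0.2459  1.8986 -0.253   0.626   0.4867] w 0.01789155199222004 F [-1.2821  1.3212  0.4517]
```

View pics/w5.png

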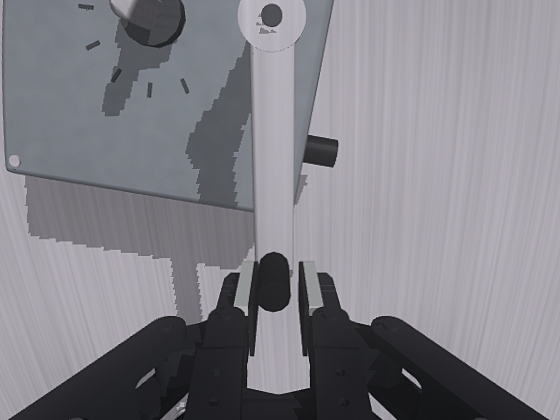

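The peg is at (274,280) against the left pad and the stop isn't reached yet (only about 1 N). I continue.

>>> drive_tool(targets=[[[0,0.003,0,0,0,-1.5,0.018],[0,0.006,0,0,0,-3,0.018]]])

```text
clock: 6.1
tool_pos: [0.5999, -0.2342, 0.143]
orientation: [-2.202, -2.229, 0.007]
wrist_force: [-19.2, 4.2, 14.4]
gripper_width: 0.0181
```

>>> drive_tool(targets=[[[0,0.003,0,0,0,-1,0.018],[0,0.005,0,0,0,-1,0.018],[0,0.005,0,0,0,-1,0.018]]])

```text
clock: 6.4
tool_pos: [0.6004, -0.2341, 0.1427]
orientation: [-2.18, -2.241, 0.013]
wrist_force: [-27.7, 4.3, 19.9]
gripper_width: 0.0182
```

Run:
```python
from h import *
st();w=cap('wrist','pics/w6.png')
```

```text
t 6.4 pos [ 0.6004 -0.2341  0.1427] yaw 1.5605624880784061 j [ 0.1349  0.6533  0.23    1.8818 -0.2294  0.6497  0.5322] w 0.018162626658024646 F [-27.6676   4.331   19.9273]
```

View pics/w6.png

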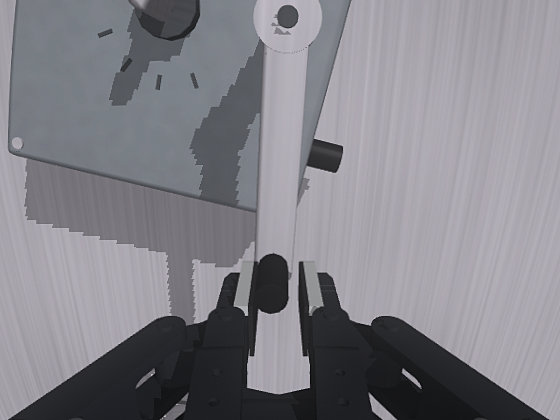

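The lever is at its stop: the reaction rose to about 28 N while the TCP stayed put. I release, lift and look at the spindle.

>>> drive_tool(targets=[[[0,-0.008,0,0,0,1,0.018],[0,-0.01,0,0,0,1,0.03],[0,-0.01,0,0,0,1,0.03],[0,-0.01,-0.02,0,0,1,0.03],[0,-0.01,-0.05,0,0,1,0.05],[0,-0.01,-0.05,0,0,1,0.085],[0,-0.01,-0.05,0,0,1,0.085]]])

```text
clock: 7.15
tool_pos: [0.6006, -0.2349, 0.194]
orientation: [2.205, 2.235, 0.002]
wrist_force: [-0.1, 0.1, -0.6]
gripper_width: 0.0725
```

Run:
```python
from h import *
st();print(rel((.54,-.128,.185),0))
```

```text
t 7.15 pos [ 0.6006 -0.2349  0.194 ] yaw 0.771476020205746 j [ 0.1162  0.5838  0.2573  1.8609 -0.2144  0.7213  0.5075] w 0.07249365401938805 F [-0.056   0.061  -0.6333]
[107.6798 -59.1604   8.7827   0.1311   0.0322   0.7714]
```

>>> drive_tool(targets=[[[0.108,-0.059,0.009,0,0,1,0.085],[0.108,-0.059,0.009,0,0,1,0.085],[0.108,-0.059,0.009,0,0,1,0.085],[0.108,-0.059,0.009,0,0,1,0.085],[0.108,-0.059,0.009,0,0,1,0.085]]])

```text
clock: 7.65
tool_pos: [0.5396, -0.1275, 0.1839]
orientation: [2.225, 2.218, -0.0]
wrist_force: [-0.2, -1.1, 0.2]
gripper_width: 0.0848
```

Run:
```python
from h import *
st();w=cap('wrist','pics/w7.png');crop(w,230,130,350,220,6,'pics/w7c.png')
t=cap('top','pics/top2.png')
```

```text
t 7.65 pos [ 0.5396 -0.1275  0.1839] yaw -0.19604964041524087 j [-0.0549  0.5056  0.2637  2.0722 -0.2282  0.5906  0.3643] w 0.08482193406832579 F [-0.2493 -1.1477  0.1665]
```

View pics/w7.png

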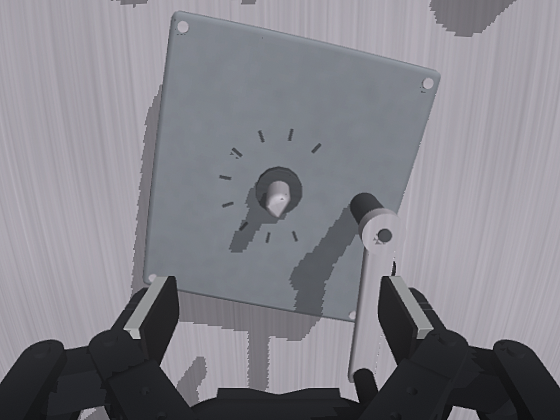

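View pics/w7c.png

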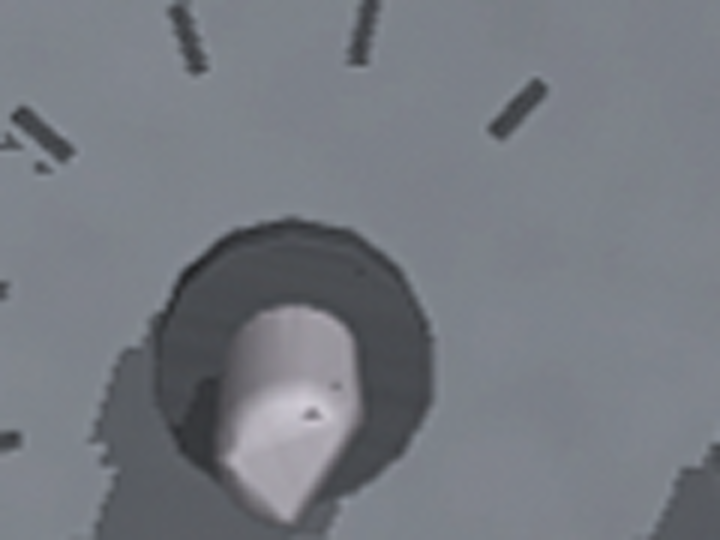

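Run:
```python
from h import *
w=load('wrist'); im=w['color'][170:225,255:305]
g=cv2.createCLAHE(4,(2,2)).apply(cv2.cvtColor(im,cv2.COLOR_RGB2GRAY))
cv2.imwrite('pics/w7d.png',cv2.resize(g,None,fx=11,fy=10.9,interpolation=cv2.INTER_NEAREST))
print(rel((.60,-.235,.185),0))
t=load('top'); crop(t,250,170,350,260,6,'pics/top2c.png')
```

```text
[-105.893    60.6556   -0.7842    0.0327    0.0436   -0.3151]
```

View pics/w7d.png

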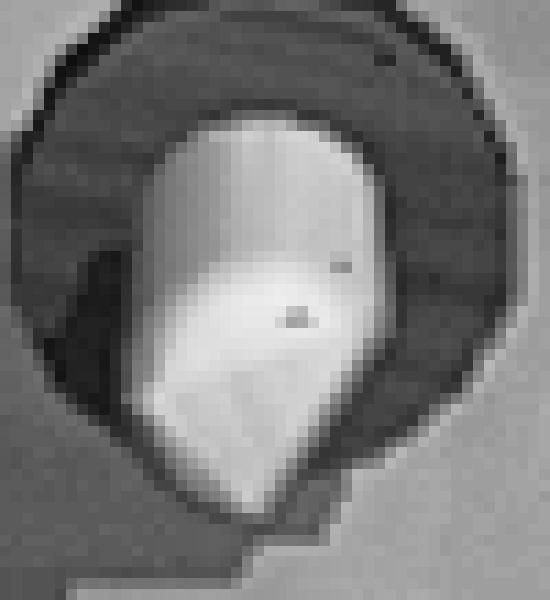

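View pics/top2c.png

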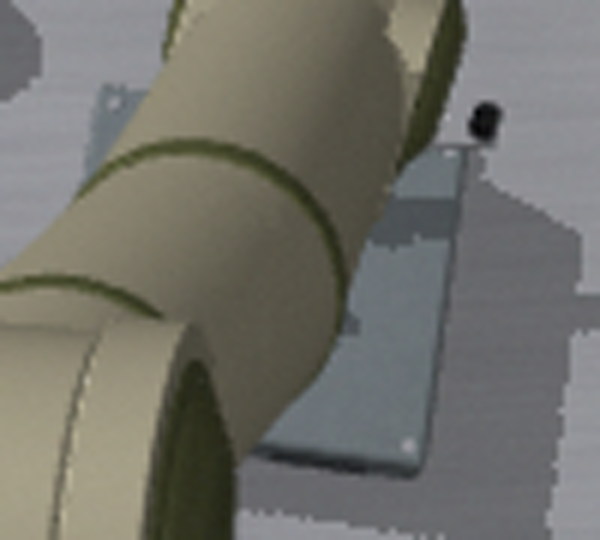

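The flat is the lower-right edge of the top D, (290,200)–(280,218), so its normal points roughly to world (+0.85,-0.52). I take a second view from the +x side, which also brings the tool to the yaw I want for gripping (jaws square to the hinge post).

Run:
```python
from h import *
print(rel((.555,-.115,.185),-96))
```

```text
[13.8576 14.9963 -0.9013  0.0611  0.0055 95.6848]
```

>>> drive_tool(targets=[[[0.012,0.015,0,0,0,96,0.085],[0.012,0.015,0,0,0,96,0.085],[0.012,0.015,0,0,0,96,0.085],[0.012,0.015,0,0,0,96,0.085],[0.012,0.015,0,0,0,96,0.085],[0.012,0.015,0,0,0,96,0.085],[0.012,0.015,0,0,0,96,0.085],[0.012,0.015,0,0,0,96,0.085],[0.012,0.015,0,0,0,96,0.085],[0.012,0.015,0,0,0,96,0.085]]])

```text
clock: 8.75
tool_pos: [0.5549, -0.1172, 0.1843]
orientation: [3.139, 0.092, 0.001]
wrist_force: [0.1, 0.3, -0.0]
gripper_width: 0.085
```

>>> drive_tool(targets=[[[0,0,0,0,0,8.5,0.085],[0,0,0,0,0,10,0.085],[0,0,0,0,0,10,0.085]]])

```text
clock: 9.05
tool_pos: [0.5545, -0.1166, 0.1841]
orientation: [3.136, -0.167, -0.0]
wrist_force: [-0.2, 0.4, -0.2]
gripper_width: 0.0853
```

Run:
```python
from h import *
st();w=cap('wrist','pics/w8.png');p=proj(w,(.54,-.115,.1)).astype(int);print(p)
x,y=p[0]-40,p[1]-40;x=max(x,0);y=max(y,0);print(x,y);crop(w,x,y,x+80,y+60,10,'pics/w8c.png')
```

```text
t 9.05 pos [ 0.5545 -0.1166  0.1841] yaw -96.08568593450725 j [-0.3903  0.6224  0.7636  2.0637 -0.6615  0.7138 -0.8744] w 0.08527722002843184 F [-0.2382  0.3945 -0.2086]
[277 250]
237 210
```

View pics/w8.png

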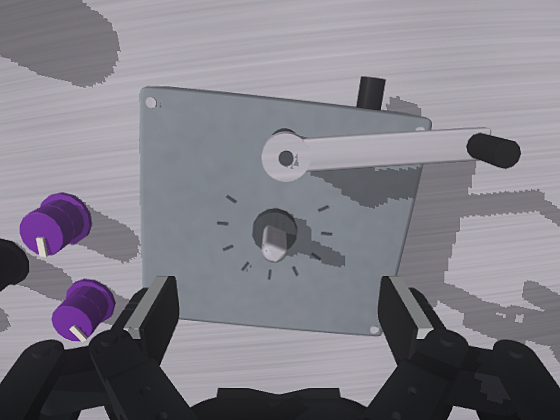

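View pics/w8c.png

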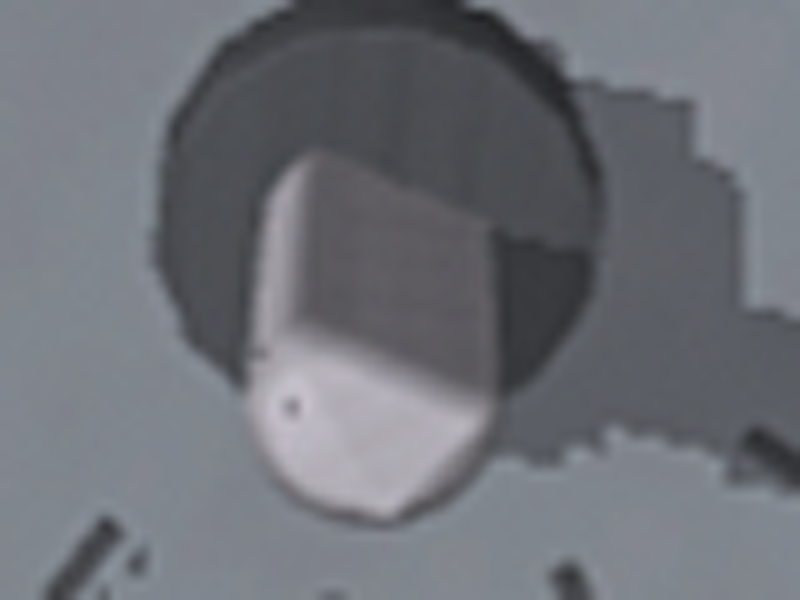

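The flat is clear: bottom edge at about (269,225)–(286.5,232.5), top edge at about (267,243.5)–(286,250.5).

Run:
```python
from h import *
w=load('wrist')
Q=lambda x,y:((x+.5)/10-.5+237,(y+.5)/10-.5+210)
for (a,b,z) in [((318,150),(495,225),.07),((300,340),(490,412),.098),((297,328),(488,400),.098)]:
    A,B=at(w,Q(*a),z),at(w,Q(*b),z); d=B-A; n=np.array([-d[1],d[0],0]); n/=np.linalg.norm(n)
    if n[0]<0:n=-n
    print(np.linalg.norm(d), np.rad2deg(np.arctan2(n[1],n[0])),'centre',(A+B)/2-n*.0045)
# collar circle: crop extents
print('collar', at(w,Q(380,235),.07))
h=at(w,(286,157),.114); pg=at(w,(502,153),.14); box=[at(w,p,.06) for p in [(142,88),(430,120),(377,334)]]
print(h,pg,np.rad2deg(np.arctan2(*(pg-h)[1::-1])),box)
```

```text
0.013529416168015078 -30.65794867739087 centre [ 0.5385 -0.1131  0.07  ]
0.01281735229477303 -28.7397051330791 centre [ 0.5372 -0.1124  0.098 ]
0.012855283393795701 -28.607575551480107 centre [ 0.538  -0.1123  0.098 ]
collar [ 0.5391 -0.1131  0.07  ]
[ 0.5999 -0.1262  0.114 ] [ 0.5968 -0.2277  0.14  ] -91.7381096904679 [array([ 0.6456, -0.0376,  0.06  ]), array([ 0.605 , -0.2252,  0.06  ]), array([ 0.4359, -0.1867,  0.06  ])]
```

Flat normal ≈ -29.5°, spindle axis ≈ (0.538,-0.113). The lever points to 268.3°, i.e. q ≈ 1.76, so it is at the stop. Next I go over the knob with jaws at yaw -90.

Run:
```python
from h import *
print(rel((.52,.161,.16),-90))
```

```text
[ -63.4551 -272.2664   23.9784    0.0376    0.0018   -6.0407]
```

>>> drive_tool(targets=[[[-0.063,-0.272,0,0,0,-6,0.06],[-0.063,-0.272,0,0,0,-6,0.06],[-0.063,-0.272,0,0,0,-6,0.06],[-0.063,-0.272,0,0,0,-6,0.06],[-0.063,-0.272,0,0,0,-6,0.06],[-0.063,-0.272,0.024,0,0,-6,0.06],[-0.063,-0.272,0.024,0,0,-6,0.06],[-0.063,-0.272,0.024,0,0,-6,0.06]]])

```text
clock: 9.9
tool_pos: [0.5209, 0.1615, 0.16]
orientation: [3.141, -0.0, -0.001]
wrist_force: [-0.4, -1.3, 1.5]
gripper_width: 0.06
```

Run:
```python
from knob import *
st();w=cap('wrist','pics/w9.png');p=proj(w,(.507,.161,.02)).astype(int);print(p)
b,cs,box=measure(w,p[0]-45,p[1]-45,p[0]+45,p[1]+45); print(b,box)
P=np.array([at(w,q,.043)[:2] for q in box]); print(P, P.mean(0))
i=max(range(4),key=lambda i:np.linalg.norm(P[i]-P[(i+1)%4])); d=P[(i+1)%4]-P[i]; a=np.arctan2(d[1],d[0]); print(np.rad2deg(a))
d/=np.linalg.norm(d); d*=np.sign(d[0]); print('centre',P.mean(0)-d*.0105)
crop(w,p[0]-45,p[1]-45,p[0]+45,p[1]+45,7,'pics/w9c.png')
```

```text
t 9.9 pos [0.5209 0.1615 0.16  ] yaw -90.0132925585009 j [-0.8926  0.6387  0.7465  2.1278 -0.7311  0.6506 -1.2046] w 0.06004778383824461 F [-0.3737 -1.2681  1.535 ]
[278 217]
(15, 8, 61, 71) [[274.7828 224.2081]
 [282.5882 202.3529]
 [290.9502 205.3394]
 [283.1448 227.1946]]
[[0.5105 0.1633]
 [0.5266 0.1579]
 [0.5245 0.1521]
 [0.5083 0.1574]] [0.5175 0.1577]
161.8549221983176
centre [0.5075 0.161 ]
```

View pics/w9.png

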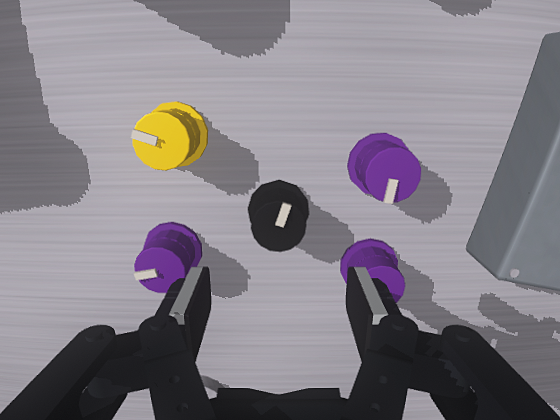

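View pics/w9c.png

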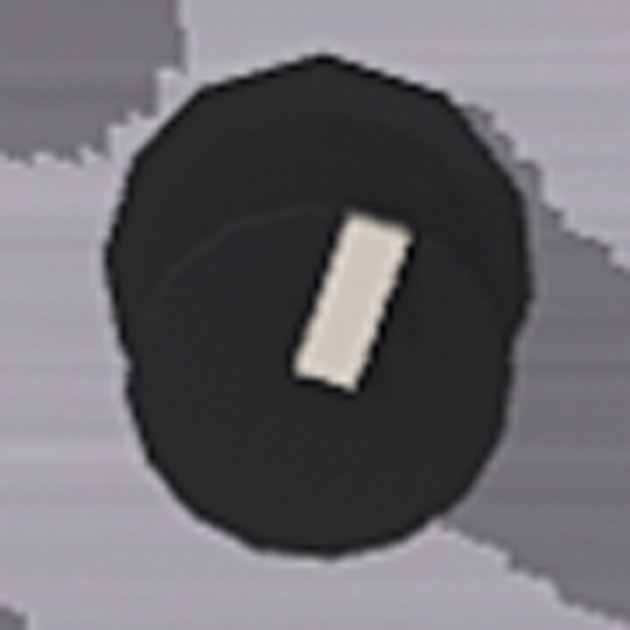

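Run:
```python
from knob import *
print(rel((.5075,.161,.035),-90))
```

```text
[-13.9197  -0.6328 125.5676   0.0327  -0.0249  -0.1549]
```

>>> drive_tool(targets=[[[-0.0135,0.0005,0.05,0,0,0,0.056],[-0.0135,0.0005,0.09,0,0,0,0.056],[-0.0135,0.0005,0.115,0,0,0,0.056],[-0.0135,0.0005,0.125,0,0,0,0.056],[-0.0135,0.0005,0.125,0,0,0,0.056]]])

```text
clock: 10.45
tool_pos: [0.508, 0.1586, 0.0348]
orientation: [3.141, -0.01, -0.001]
wrist_force: [-0.5, 0.0, 0.3]
gripper_width: 0.0561
```

Run:
```python
from knob import *
st();w=cap('wrist','pics/w10.png')
```

```text
t 10.45 pos [0.508  0.1586 0.0348] yaw -90.36060008932256 j [-0.6899  0.7803  0.4253  2.2056 -0.9832  0.3558 -1.0023] w 0.05609358271325949 F [-0.4557  0.0178  0.3178]
```

View pics/w10.png

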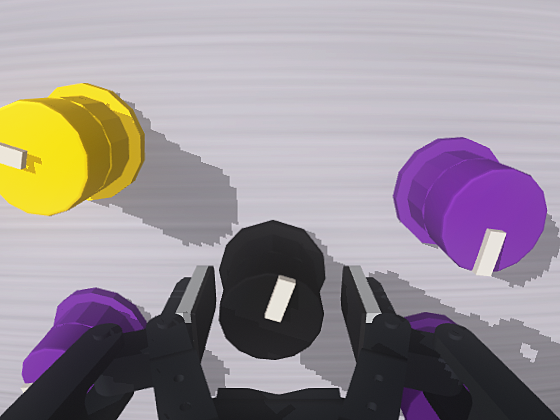

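The knob at (272,310) sits about 2 mm left of the pad middle (278). I correct that and grip at 60 N.

>>> drive_tool(targets=[[[0,-0.0022,0,0,0,0,0.056],[0,-0.0022,0,0,0,0,0.038],[0,-0.0022,0,0,0,0,0.034],[0,-0.0022,0,0,0,0,0.034],[0,-0.0022,0,0,0,0,0.034],[0,-0.0022,0,0,0,0,0.034],[0,-0.0022,0,0,0,0,0.034]]], force=60)

```text
clock: 11.2
tool_pos: [0.5082, 0.1633, 0.0366]
orientation: [-3.141, 0.005, -0.003]
wrist_force: [-0.0, 0.1, 7.1]
gripper_width: 0.0383
```

>>> drive_tool(targets=[[[0,0,-0.04,0,0,0,0.034],[0,0,-0.09,0,0,0,0.034],[0,0,-0.13,0,0,0,0.034],[0,0,-0.13,0,0,0,0.034]]])

```text
clock: 11.6
tool_pos: [0.5093, 0.1637, 0.17]
orientation: [-3.139, 0.005, -0.01]
wrist_force: [-0.1, 0.3, -2.1]
gripper_width: 0.0384
```

Run:
```python
from knob import *
st();w=cap('wrist','pics/w11.png')
```

```text
t 11.6 pos [0.5093 0.1637 0.17  ] yaw -90.17074939742702 j [-0.9173  0.6109  0.7578  2.1487 -0.7184  0.6442 -1.2247] w 0.03844164932343026 F [-0.0956  0.3172 -2.1405]
```

View pics/w11.png

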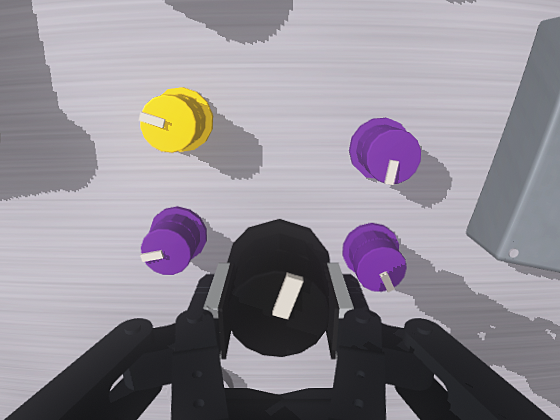

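```bash
cat > rib.py <<'E'
from knob import *
def ribm(w,T,dz=.0064,lo=(240,225,325,355)):
    u0,v0,u1,v1=lo; sub=w['color'][v0:v1,u0:u1].astype(int)
    m=(sub.min(2)>150).astype(np.uint8); c=max(cv2.findContours(m,cv2.RETR_EXTERNAL,cv2.CHAIN_APPROX_NONE)[0],key=cv2.contourArea)
    box=cv2.boxPoints(cv2.minAreaRect(c))+[u0,v0]
    z=T[2,3]+dz; P=np.array([at(w,q,z) for q in box]); i=max(range(4),key=lambda i:np.linalg.norm(P[i]-P[(i+1)%4])); d=P[(i+1)%4]-P[i]; print('len',np.linalg.norm(d),'wid',np.linalg.norm(P[(i+2)%4]-P[(i+1)%4]))
    d/=np.linalg.norm(d); d*=np.sign(d[0]); C=P.mean(0)-d*.0105
    print('box',box.round(1).tolist(),'ribdir',np.rad2deg(np.arctan2(d[1],d[0])),'centre',C,'centre in tool mm',(np.linalg.inv(T)@np.r_[C,1])[:3]*1000)
E
python3 - <<'E'
from rib import *
ribm(load('wrist'),pose())
E
```

```text
len 0.017992237893939746 wid 0.0067342319870124035
box [[270.7, 313.7], [286.7, 273.9], [302.9, 280.3], [286.9, 320.2]] ribdir -18.238001796984694 centre [0.5075 0.1634 0.1742] centre in tool mm [-0.83    0.6913 -6.4053]
```

The knob is held centrally with its rib at -18.2° world. It needs a turn of -11.3°, to yaw -101.5, and then goes above the spindle.

Run:
```python
from h import *
print(rel((.5389,-.1123,.155),-101.5))
```

```text
[ 31.0908 276.3514  12.3088  -0.1589  -0.235   11.3764]
```

>>> drive_tool(targets=[[[0.031,0.276,0,0,-0.2,11.3,0.034],[0.031,0.276,0,0,-0.2,11.3,0.034],[0.031,0.276,0,0,-0.2,11.3,0.034],[0.031,0.276,0,0,-0.2,11.3,0.034],[0.031,0.276,0,0,-0.2,11.3,0.034],[0.031,0.276,0,0,-0.2,11.3,0.034],[0.031,0.276,0.012,0,-0.2,11.3,0.034],[0.031,0.276,0.012,0,-0.2,11.3,0.034],[0.031,0.276,0.012,0,-0.2,11.3,0.034]]])

```text
clock: 12.55
tool_pos: [0.5368, -0.1115, 0.1523]
orientation: [-3.125, 0.313, 0.009]
wrist_force: [-0.4, 0.7, -2.5]
gripper_width: 0.0383
```

Run:
```python
from rib import *
st();w=cap('wrist','pics/w12.png'); ribm(w,pose()); print(rel((.5389,-.1123,.155),-101.5))
s=cap('scene'); crop(s,210,130,340,240,6,'pics/s12.png')
```

```text
t 12.55 pos [ 0.5368 -0.1115  0.1523] yaw -101.44104391664081 j [-0.3699  0.6496  0.7235  2.1225 -0.7319  0.6425 -0.9013] w 0.03828824582885493 F [-0.3979  0.6859 -2.4904]
len 0.018078008836217647 wid 0.006857621496600783
box [[270.7, 313.7], [286.6, 272.8], [303.6, 279.4], [287.7, 320.3]] ribdir -28.825621416258834 centre [ 0.5369 -0.1123  0.1591] centre in tool mm [-0.1014  0.8536 -6.3997]
[ 1.8639  0.508  -2.2963 -0.0102  0.2917  0.0927]
```

View pics/s12.png

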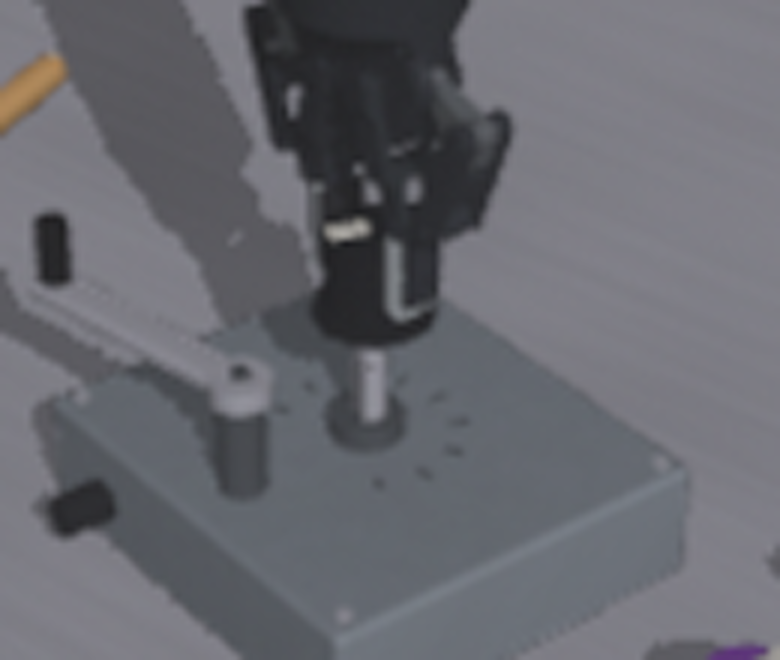

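View pics/w12.png

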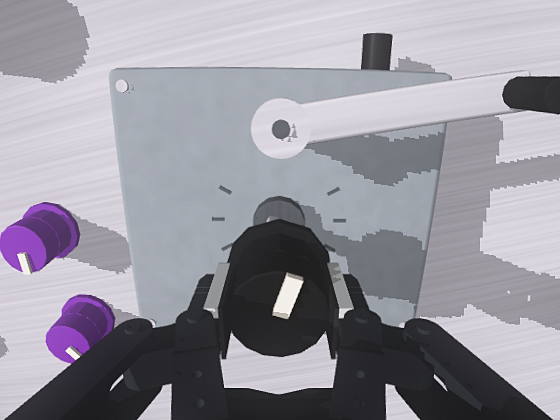

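Run:
```python
from h import *
s=load('scene'); C=lambda P:(proj(s,P)-[210,130]+.5)*6-.5
for P in [(.538,-.1128,.1),(.538,-.1128,.07),(.538,-.1128,.118),(.538,-.1128,.158)]: print(P,C(P))
print(C((.548,-.1128,.1))-C((.538,-.1128,.1)),C((.538,-.1028,.1))-C((.538,-.1128,.1)))
im=s['color'][130:240,210:340]; g=im.max(2)
m=(g<48).astype(np.uint8)*255
for y in (44,46,48,50,52,53,54,55,56,60,62,64,66,68): 
    print(y,''.join('#' if v<50 else ('.' if v<100 else 'o') for v in g[y,46:80]))
```

```text
(0.538, -0.1128, 0.1) [367.4144 348.5403]
(0.538, -0.1128, 0.07) [367.2203 409.6076]
(0.538, -0.1128, 0.118) [367.534 311.002]
(0.538, -0.1128, 0.158) [367.8086 225.0664]
[-16.2106  10.6623] [19.1024  9.1094]
44 .....oo.#########..oo......ooooooo
46 ......oo.########..oo......ooooooo
48 .......##########..oo......ooooooo
50 .......##########..oo.......oooooo
52 ......############.oooo..#.ooooooo
53 .......############....###.ooooooo
54 ........#################..ooooooo
55 ........###############...oooooooo
56 ...........##########...oooooooooo
60 ooooo.oo......oooooooooooooooooooo
62 ooooooooo.....oooooooooooooooooooo
64 ooooo..oo.....oooooooooooooooooooo
66 ooooooooo.....ooooo..ooooo..oooooo
68 ..oooooo......oooo....oooooooooooo
```

Run:
```python
from h import *
s=load('scene'); im=s['color'][130:240,210:340]; g=im.max(2)
print(np.arange(48,78))
for y in range(44,58): print(y,g[y,48:78])
print('spindle/collar')
for y in range(60,76): print(y,g[y,50:72])
```

```text
[48 49 50 51 52 53 54 55 56 57 58 59 60 61 62 63 64 65 66 67 68 69 70 71
 72 73 74 75 76 77]
44 [ 96  96  96 120 123  86  48  39  41  41  42  42  43  43  43  53  98 129
 112  69  51  56  56  56  56 104 129 133 133 133]
45 [ 97  96  96 112 128 103  59  39  40  41  41  43  44  43  44  54  98 129
 118  75  51  55  56  55  56 108 130 132 134 134]
46 [ 97  97  96  97 122 101  55  39  41  41  43  43  43  43  43  54  98 130
 121  80  52  55  54  53  56 104 128 132 133 133]
47 [ 98  97  96  97 110  82  44  40  41  42  42  43  44  43  44  53  99 130
 113  71  53  55  54  53  55 114 134 134 133 133]
48 [ 98  97  93  91  75  49  38  40  41  41  41  43  43  43  44  53  98 130
 113  71  53  54  56  55  54 114 133 133 134 134]
49 [ 94  92  83  77  60  42  38  40  41  41  42  42  43  43  44  53  98 130
 112  69  51  53  53  59  69 107 124 130 133 133]
50 [ 85  78  78  69  51  41  39  40  40  41  41  43  43  44  45  53  98 129
 113  69  51  67  72  77  83  97 110 120 129 133]
51 [ 79  78  78  66  47  41  40  40  41  41  42  42  44  44  43  49  90 128
 126  99  96  96  85  79  73  98 109 109 119 126]
[... 1575 characters left out ...]
 154 137  97  74  73  86
 104 111 110 110]
69 [111 112 112 102  82  73  73  73  72  73 105 133 139 118  86  73  74  88
 105 110 110 109]
70 [110 111 111 111  86  67  72  72  72  73  91 100 100  85  73  74  73  90
 106 110 110 111]
71 [111 111 110 110  88  66  67  72  74  76  77  77  78  77  76  77  72  89
 106 110 110 111]
72 [111 111 110 110 100  77  67  71  76  79  81  82  83  83  80  77  76  94
 108 111 111 111]
73 [112 112 111 111 111  92  76  73  76  78  80  82  83  82  80  81  92 107
 112 111 110 110]
74 [111 110 110 110 110 104  95  86  83  81  81  83  86  87  90  97 106 111
 111 111 110 111]
75 [110 111 110 111 111 111 110 105  99  96  95  95  99 100 107 110 110 110
 110 110 110 110]
```

Run:
```python
from h import *
s=load('scene'); C=lambda P:(proj(s,P)-[210,130])
a=np.linspace(0,2*np.pi,181)
def ext(c,r,z):
    p=np.array([C((c[0]+r*np.cos(t),c[1]+r*np.sin(t),z)) for t in a]); return p[:,0].min(),p[:,0].max(),p[:,1].max()
print('collar pred',ext((.538,-.1128),.016,.06),ext((.538,-.1128),.016,.07))
print('knob pred',ext((.5369,-.1123),.025,.1157),ext((.5369,-.1123),.025,.1207))
J=[(C((.539,-.1128,.1))-C((.538,-.1128,.1))),(C((.538,-.1118,.1))-C((.538,-.1128,.1))),(C((.538,-.1128,.101))-C((.538,-.1128,.1)))]; print(J)
```

```text
collar pred (np.float64(54.259791451942135), np.float64(67.29119736680548), np.float64(75.01779868841189)) (np.float64(54.23780821865495), np.float64(67.33427047919162), np.float64(71.67400582053088))
knob pred (np.float64(50.824327255843), np.float64(71.75824771628544), np.float64(57.96780491194096)) (np.float64(50.80432764813992), np.float64(71.79173379515629), np.float64(56.19688158869786))
[array([-0.2688,  0.1768]), array([0.3171, 0.1512]), array([ 0.0011, -0.3446])]
```

Run:
```python
from h import *
w=load('wrist'); T=pose(); crop(w,215,200,345,365,4.5,'pics/w12c.png')
Ti=np.linalg.inv(T)
def tat(uv,z):
    o,r=ray(w,*uv); o=(Ti@np.r_[o,1])[:3]; r=Ti[:3,:3]@r; return o+r*(z-o[2])/r[2]
for h in (.0306,.0336,.0366,.0396):
    print(h,'skirt front-25:',tat((279,219.5),h)[0]*1e3-25,'rear rim+20:',tat((279,356),h-.040)[0]*1e3+20, 'L/R body', tat((229,300),h-.04)[1]*1e3,tat((330,300),h-.04)[1]*1e3, 'ribends', [tat(p,h-.043)*1e3 for p in [(279.2,317),(295,276)]])
```

```text
0.0306 skirt front-25: 0.5037661849825206 rear rim+20: 5.955150760004367 L/R body -16.29414054879144 18.947689926900416 ribends [array([  5.7121,   1.2128, -12.4   ]), array([ 21.8511,   6.4107, -12.4   ])]
0.0336 skirt front-25: -0.6292650502152775 rear rim+20: 3.290479219978696 L/R body -16.776057919158557 19.4533696304649 ribends [array([ 3.5402,  1.2218, -9.4   ]), array([20.1445,  6.5695, -9.4   ])]
0.0366 skirt front-25: -1.7622962854130826 rear rim+20: 0.6258076799530272 L/R body -17.257975289525678 19.959049334029377 ribends [array([ 1.3683,  1.2307, -6.4   ]), array([18.438 ,  6.7283, -6.4   ])]
0.0396 skirt front-25: -2.8953275206108877 rear rim+20: -2.038863860072631 L/R body -17.7398926598928 20.46472903759385 ribends [array([-0.8035,  1.2396, -3.4   ]), array([16.7314,  6.8871, -3.4   ])]
```

View pics/w12c.png

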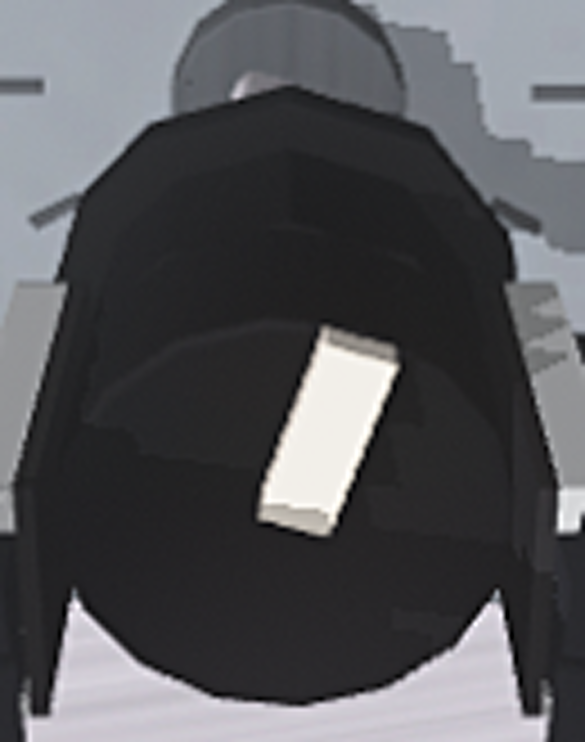

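Wrist and scene estimates disagree by about 2 mm. In the scene view alone, the skirt centre (271.7,182) versus the collar centre (270.5,200) puts the knob about 3 mm off, towards (-x,+y). I shift by tool (+3.0,+0.8) mm and recheck.

>>> drive_tool(targets=[[[0.003,0.0008,0,0,0,0,0.034],[0.003,0.0008,0.006,0,0,0,0.034],[0.003,0.0008,0.008,0,0,0,0.034],[0.003,0.0008,0.008,0,0,0,0.034]]])

```text
clock: 13.05
tool_pos: [0.5401, -0.114, 0.1449]
orientation: [-3.126, 0.314, 0.007]
wrist_force: [-0.3, 0.3, -1.9]
gripper_width: 0.0386
```

Run:
```python
from h import *
st(); s=cap('scene'); crop(s,210,130,340,240,6,'pics/s13.png'); g=s['color'][130:240,210:340].max(2)
for y in range(53,62): print(y,g[y,48:78])
for y in range(69,72): print(y,g[y,48:78])
```

```text
t 13.05 pos [ 0.5401 -0.114   0.1449] yaw -101.48833083832727 j [-0.3563  0.6618  0.7096  2.1201 -0.7455  0.6306 -0.8895] w 0.03858561101644165 F [-0.2822  0.2857 -1.9367]
53 [ 79  77  59  44  41  41  41  42  42  42  44  44  44  45  98 124 130  93
  54  58  69  70  63  95 108 108 108 108 108 108]
54 [ 79  72  53  41  41  40  41  41  43  44  43  45  45  44  87 122 141 123
  95  82  80  79  65  94 108 108 108 108 108 108]
55 [ 79  75  58  43  41  41  40  42  41  43  44  45  45  43  53  98 128 131
 111  86  57  43  57  95 108 108 108 109 108 108]
56 [ 80  79  72  51  41  42  42  42  42  42  43  44  45  45  45  52  86  85
  57  43  44  46  77 101 108 108 109 110 110 109]
57 [ 81  81  80  61  44  42  42  43  43  42  43  44  43  44  45  44  44  44
  43  44  43  64  97 108 108 108 109 110 110 110]
58 [ 81  81  81  72  60  50  43  42  42  43  42  43  43  44  43  44  43  44
  44  53  72  92 105 109 108 107 108 109 109 109]
59 [ 81  81  81  81  76  68  59  51  47  44  44  44  44  44  45  45  49  57
  58  82 104 110 110 110 109 109 109 109 111 109]
60 [ 80  81  81  80  81  81  77  71  66  59  57  59  61  65  80  92  83  86
  90 104 111 110 110 110 109 109 110 110 110 110]
61 [ 93  86  81  81  82  81  81  80  81  78  78  80  94 113 130 135 113 105
 111 109 109 110 110 110 109 109 109 110 110 110]
69 [109 111 111 112 112 102  82  72  72  72  73  73 106 134 139 118  86  73
  74  88 105 110 111 110 110 110 109 105 103 102]
70 [110 110 110 111 112 111  87  67  70  73  73  73  91  99 100  84  74  75
  73  90 106 110 111 111 111 111 105  99  94  93]
71 [110 110 111 110 110 110  88  66  67  72  74  75  76  77  78  78  76  77
  72  89 106 110 110 112 111 112 108 107 107 110]
```

View pics/s13.png

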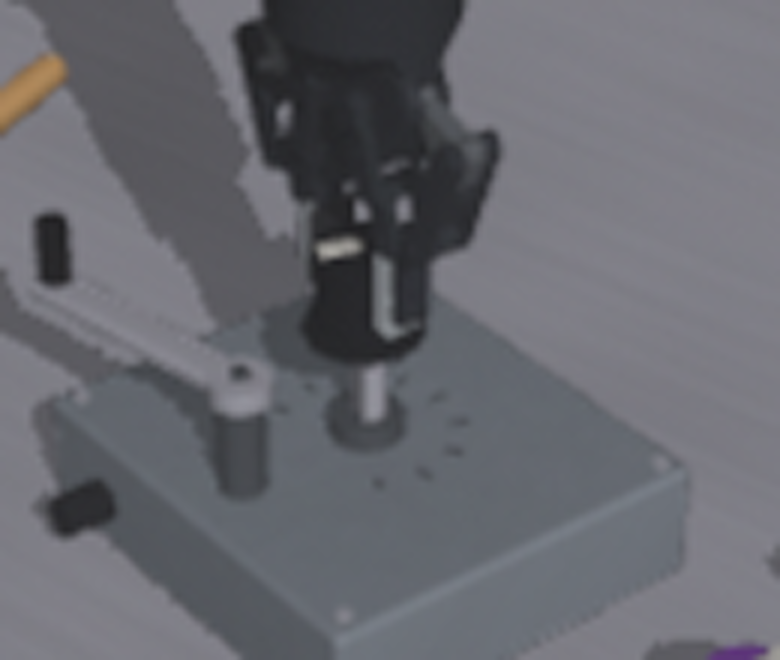

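Now the skirt centre is at 60.2 against the collar at 60.45, about 0.6 mm past. I trim that and go down gently, watching force.

>>> drive_tool(targets=[[[-0.0005,-0.0004,0.003,0,0,0,0.034],[-0.0005,-0.0004,0.006,0,0,0,0.034],[-0.0005,-0.0004,0.009,0,0,0,0.034],[-0.0005,-0.0004,0.012,0,0,0,0.034],[-0.0005,-0.0004,0.012,0,0,0,0.034]]])

```text
clock: 13.6
tool_pos: [0.5397, -0.1138, 0.1329]
orientation: [-3.126, 0.315, 0.006]
wrist_force: [0.5, -0.5, -1.6]
gripper_width: 0.0382
```

>>> drive_tool(targets=[[[0,0,0.003,0,0,0,0.034],[0,0,0.006,0,0,0,0.034],[0,0,0.006,0,0,0,0.034]]])

```text
clock: 13.9
tool_pos: [0.5397, -0.1136, 0.1269]
orientation: [-3.126, 0.315, 0.006]
wrist_force: [0.7, 1.1, -2.0]
gripper_width: 0.0382
```

No resistance, and the knob is about 10 mm over the spindle by height. I continue.

>>> drive_tool(targets=[[[0,0,0.003,0,0,0,0.034],[0,0,0.006,0,0,0,0.034],[0,0,0.009,0,0,0,0.034],[0,0,0.009,0,0,0,0.034]]])

```text
clock: 14.3
tool_pos: [0.5397, -0.1137, 0.1179]
orientation: [-3.126, 0.315, 0.006]
wrist_force: [1.3, 2.1, -2.8]
gripper_width: 0.0387
```

Run:
```python
from rib import *
st(); s=cap('scene'); crop(s,210,130,340,240,6,'pics/s14.png'); w=cap('wrist','pics/w14.png'); ribm(w,pose())
```

```text
t 14.3 pos [ 0.5397 -0.1137  0.1179] yaw -101.50129216597325 j [-0.3207  0.6944  0.655   2.1357 -0.7965  0.5763 -0.8486] w 0.03866567124650598 F [ 1.3065  2.0888 -2.7599]
len 0.01809947155416757 wid 0.006878306411912904
box [[270.6, 313.7], [286.6, 272.9], [303.6, 279.5], [287.6, 320.3]] ribdir -29.028171083514295 centre [ 0.5396 -0.1143  0.1245] centre in tool mm [ 0.0019  0.6431 -6.4   ]
```

View pics/s14.png

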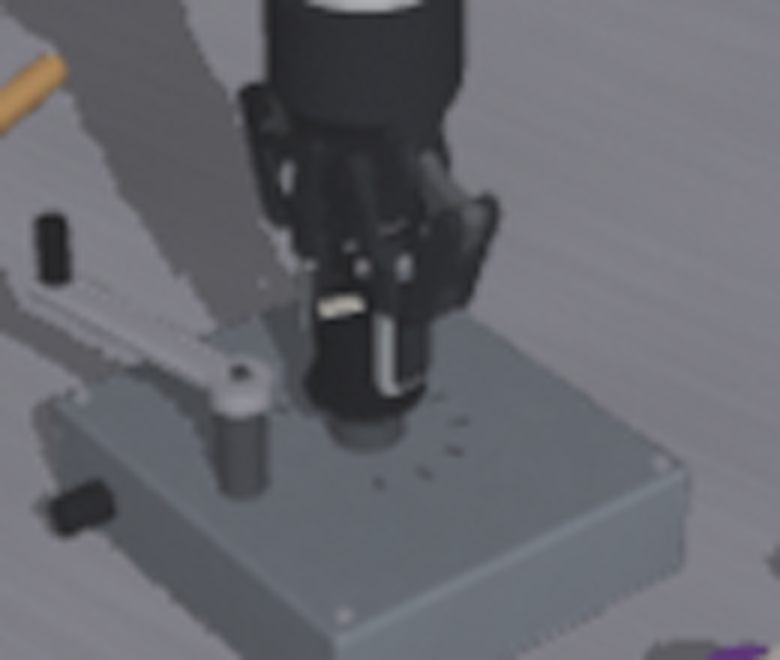

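The knob is on the spindle, skirt just above the collar (355,405). I press on in steps.

>>> drive_tool(targets=[[[0,0,0.002,0,0,0,0.034],[0,0,0.004,0,0,0,0.034],[0,0,0.004,0,0,0,0.034]]])

```text
clock: 14.7
tool_pos: [0.5399, -0.1137, 0.1142]
orientation: [-3.126, 0.315, 0.005]
wrist_force: [1.2, 3.3, 0.4]
gripper_width: 0.0382
```

>>> drive_tool(targets=[[[0,0,0.002,0,0,0,0.034],[0,0,0.003,0,0,0,0.034],[0,0,0.003,0,0,0,0.034]]])

```text
clock: 15.0
tool_pos: [0.5398, -0.1137, 0.1113]
orientation: [-3.125, 0.315, 0.005]
wrist_force: [-0.9, 4.0, 3.4]
gripper_width: 0.0383
```

>>> drive_tool(targets=[[[0,0,0.002,0,0,0,0.034],[0,0,0.003,0,0,0,0.034],[0,0,0.003,0,0,0,0.034]]])

```text
clock: 15.3
tool_pos: [0.5399, -0.1137, 0.1085]
orientation: [-3.125, 0.315, 0.005]
wrist_force: [-0.0, 4.5, 6.6]
gripper_width: 0.0382
```

The force follows the spring (net about 3, 6, then 9 N). I press a little further to feel the hard stop.

>>> drive_tool(targets=[[[0,0,0.001,0,0,0,0.034],[0,0,0.002,0,0,0,0.034],[0,0,0.002,0,0,0,0.034]]])

```text
clock: 15.6
tool_pos: [0.54, -0.1138, 0.1081]
orientation: [-3.124, 0.315, 0.002]
wrist_force: [-5.0, 8.2, 29.8]
gripper_width: 0.0384
```

>>> drive_tool(targets=[[[0,0,0.001,0,0,0,0.034],[0,0,0.002,0,0,0,0.034],[0,0,0.002,0,0,0,0.034]]])

```text
clock: 15.9
tool_pos: [0.5402, -0.114, 0.1076]
orientation: [-3.122, 0.316, -0.0]
wrist_force: [-9.2, 9.1, 53.7]
gripper_width: 0.0386
```

Run:
```python
from rib import *
st(); s=cap('scene'); crop(s,210,130,340,240,6,'pics/s15.png'); w=cap('wrist','pics/w15.png'); ribm(w,pose())
g=s['color'][130:240,210:340].max(2)
for y in range(62,76): print(y,g[y,48:78])
```

```text
t 15.9 pos [ 0.5402 -0.114   0.1076] yaw -101.56348448846212 j [-0.302   0.7053  0.6293  2.1414 -0.822   0.5529 -0.8269] w 0.038600619417277215 F [-9.1985  9.0582 53.7396]
len 0.018107105540321064 wid 0.0068712075831827155
box [[270.8, 313.8], [286.6, 272.8], [303.6, 279.4], [287.7, 320.3]] ribdir -28.93394447132875 centre [ 0.54   -0.1147  0.114 ] centre in tool mm [-0.1111  0.7391 -6.4024]
62 [ 86  81  81  78  56  40  42  41  43  44  44  45  45  43  97 131 127  84
  53  56  57  56  57  89 107 110 110 111 110 110]
63 [100  86  78  67  48  39  41  42  44  44  45  45  44  44  96 130 127  85
  53  55  57  55  55  97 111 111 111 111 111 110]
64 [110  93  73  54  40  40  41  43  43  43  43  44  44  44  96 130 127  85
  52  55  57  55  57  98 112 108 109 110 110 110]
65 [110  92  70  53  42  40  41  42  43  42  43  44  44  43  96 130 127  84
  53  55  55  53  59  96 103  99 104 110 111 111]
66 [104  88  62  45  42  40  41  43  41  43  45  45  45  44  96 131 127  84
  51  58  69  70  64  88  94  97 104 110 112 111]
67 [ 96  86  61  43  43  42  42  42  44  43  44  45  45  45  86 127 133  97
[... 358 characters left out ...]
  46  45  44  45  44
  45  45  53  75 101 111 111 111 105  98  94  93]
71 [110 109 100  94  75  57  49  45  44  44  44  44  46  45  45  45  46  45
  45  53  81 104 110 111 111 112 108 107 107 109]
72 [111 111 110 111 100  90  83  62  45  45  45  45  45  46  46  47  52  55
  62  83 105 111 110 111 111 110 110 111 112 110]
73 [112 111 112 111 111 110 110  89  67  60  59  55  58  62  63  65  68  74
  90 107 112 111 110 110 110 111 108 110 112 111]
74 [112 112 111 110 110 110 110 104  95  86  82  75  77  82  86  86  90  97
 106 111 110 110 110 110 110 109 100  98 101 108]
75 [111 110 110 110 110 110 111 110 110 104 100  97  94  95  99 100 106 110
 110 110 110 110 110 110 111 107  98  92  90 104]
```

View pics/s15.png

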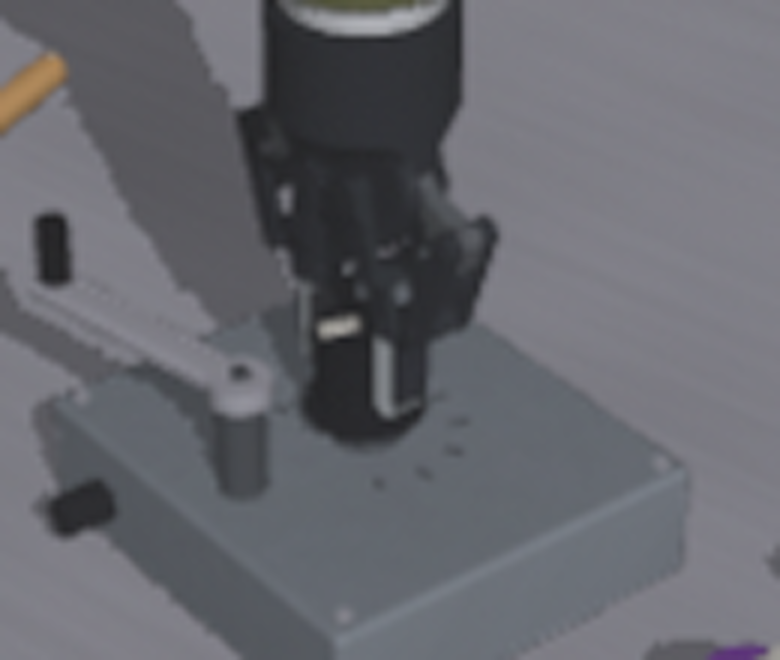

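View pics/w15.png

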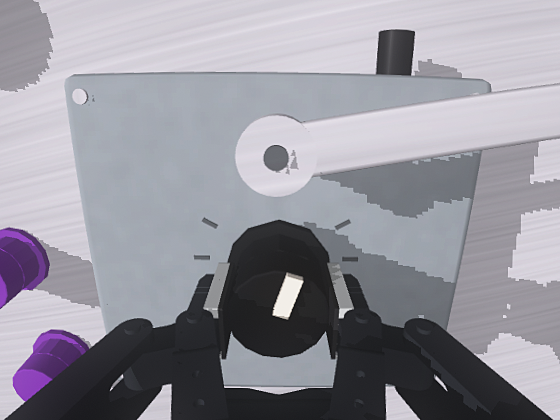

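The hard stop is clear: the TCP stops at z≈0.108 while force rises from 9 to 54 N. I ease back to a moderate hold.

>>> drive_tool(targets=[[[0,0,-0.001,0,0,0,0.034],[0,0,-0.002,0,0,0,0.034],[0,0,-0.002,0,0,0,0.034],[0,0,-0.002,0,0,0,0.034],[0,0,-0.002,0,0,0,0.034]]])

```text
clock: 16.5
tool_pos: [0.54, -0.1138, 0.1081]
orientation: [-3.124, 0.316, 0.002]
wrist_force: [-4.7, 6.9, 29.7]
gripper_width: 0.0383
```

Run:
```python
from rib import *
st(); w=cap('wrist','pics/w16.png'); ribm(w,pose()); t=cap('top','pics/top16.png'); st()
```

```text
t 16.5 pos [ 0.54   -0.1138  0.1081] yaw -101.53592196468566 j [-0.3047  0.7054  0.6321  2.1408 -0.8186  0.5547 -0.8301] w 0.03830177792269448 F [-4.6955  6.9427 29.7239]
len 0.018237148821486908 wid 0.006894517452608204
box [[270.2, 313.9], [286.7, 272.9], [303.6, 279.6], [287.1, 320.7]] ribdir -29.47465401135242 centre [ 0.5398 -0.1143  0.1145] centre in tool mm [-0.1557  0.5039 -6.4006]
t 16.6 pos [ 0.5401 -0.1138  0.1081] yaw -101.53447516741863 j [-0.3047  0.7054  0.6321  2.1408 -0.8186  0.5548 -0.8301] w 0.0384353516448519 F [-3.9236  7.0894 30.027 ]
```

View pics/top16.png

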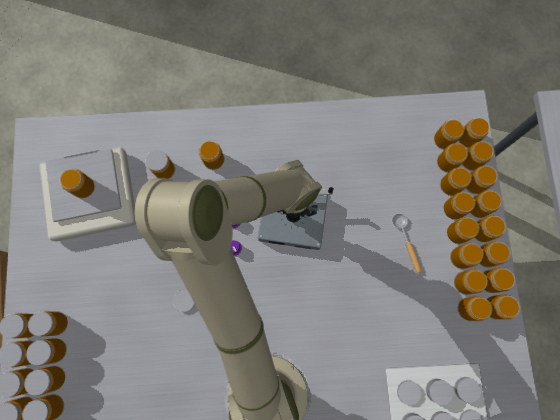

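Jars at (210,155) and (160,165), the lid at (184,302) and the spoon at (402,222) are where they were. The hold is steady at about 30 N against the stop, so I hand in.

Run:
```python
from h import *
robot.close_job(); st()
```

```text
the job is handed in; nothing more can be done
the job is handed in; nothing more can be done
```

The black knob is on the spindle, fully home and pressed to its stop. I handed the job in at 16.6 s with the gripper still holding the knob round its sides (60 N grip).

**What I did:** I swung the lever aside first. Then I gripped the black knob, turned it about 11° so its flat matched the spindle's, lowered it on and pressed it in.

**Last checks:**
- **Lever:** it was at its stop, at an angle of about 1.76 rad against the 1.75 stated. The force rose to about 28 N there.
- **Fit:** the knob's rib pointed to -29.5°, the same as the measured flat. It slid on with almost no resistance.
- **Pressing:** the force followed the spring (about 3, 6, then 9 N) and then rose sharply at the stop, with the TCP at z = 0.108 m. It peaked briefly at 54 N through the fingers, and I eased it back to a steady 30 N.
- **Other objects:** the top view showed the jars, the loose lid and the spoon unmoved.

**What disagreed:** before the fit, the wrist camera and the scene camera differed by about 2 mm on where the knob's axis was. I went by the scene camera, and the knob slid on without trouble.

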